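Interlock three pen-tray channels for storage

ROBOT

A 6-joint arm with a two-finger parallel gripper is mounted at the origin on the work surface. World frame = base frame: x ahead of the robot, y to its left, z up, the work surface at z = 0. Lengths are in mm, angles in rad, forces in N, time in s.
With the tool pointing down it reaches from about 275 to 1000 mm from the base axis. Payload 8.4 kg.
Tool frame: the origin (TCP) lies between the finger pads; the fingertips stand r.tips_ahead ahead of it and the grasp point (between the pads) lies 6 mm ahead of it (r.tips_ahead is the distance from the TCP to the fingertips, in mm); z points along the fingers, y is the line along which they close (so a half turn about z gives the same grasp; the last joint's range is limited). The gripper opens to 85 mm and grips with 20 to 120 N. Pads are 22 mm wide; open, the fingers measure 114 mm over their backs; the gripper's body (76 mm by 85 mm) begins 54 mm behind the grasp point. The pads swing forward as they close: fully open they stand 13 mm farther back than shut.
Start: joints at [1.118, 0.353, 1.633, -0, 1.155, -0.002], TCP at [272.303, 562.565, 256.281] pointing down, gripper open.
Joint ranges: [-2.63, 2.63], [-0.92, 2.1], [0.06, 2.66], [-1.3, 4.44], [0, 2.69], [-3.02, 3.02]. Speed limits (rad/s): [2.22, 2.22, 2.79, 3.14, 3.14, 3.14].

INTERFACE

Orientations are given as [roll, pitch, yaw] about the fixed x, y, z axes, in that order (R = Rz(yaw) Ry(pitch) Rx(roll)).
In Python, from rig import r gives the robot as it stands.
- The arm moves only by the tool carry_out, never from a script. Its arguments are lists of equal length, an entry for each row: "delta_pos": the shift along the tool's x, y, z in m, a list of three; "rot": the turn, a rotation vector about the tool's x, y, z in degrees, a list of three. A call has 1 to 8 rows; each row is the pose to reach, as a shift and turn from the pose commanded when the call began, along the tool's axes at that moment; what a row does not reach only later rows make up. A row lasts 1/8 s, in which the tool goes at most 62.5 mm and 10.7 degrees, less where a joint would pass 70% of its speed; a pose out of reach is approached as far as the arm can. A call with a gripper value outside its range is refused whole. "claw" is the finger opening in m, from 0 to 0.0854, set as the call begins (left out, the last holds). The fingers move at their own pace and stop on an object; "grip_force" is the grip in N (left out, the last holds). Time passes only in rows, so rows that repeat a pose let the fingers close. It gives the time, the measured TCP pose, the force, the opening and the grip force at its end, in the units of the state.
- r.sense(): the state, without advancing time (a new reading comes with each control period).
- r.grab_frame(name): name is "side" or "top"; returns the picture (400x640x3 uint8, blue, green, red); there is no depth.
- r.camera_info(name): a dict with "fx", "fy", "cx", "cy" (pixels), "pose" (4x4, takes a point from camera to world coordinates). Camera axes: x right, y down, z forward; pixel columns grow to the right and rows downward; lengths in mm; the calibration is good to about 2 mm. A picture is of the moment at which its call begins. camera_info takes no time and is no camera call.
- r.sign_off(): hands the job in; it is judged then, once.
Trained networks look in the newest picture that a camera, given by its name, has taken for a name from the list of things; names that differ only in an ending like _2 or _b are one class to them, and where a whole thing is asked for, a point or a joint stands for the part that bears it (a point fixed in the world has none). Each returns a list of dicts, best first, with "p" (0 to 1); they miss things now and then, are a little off and sometimes report something else, mostly with a low value. They report only what shows in the picture. A call takes as long as a camera call. They do not tell look-alikes from the thing itself.
- r.recognise(thing, camera): "box" ([left, top, right, bottom] in pixels, round what is visible of it).
- r.cut_out(thing, camera): "mask" (400x640 bool, what is visible of it) and "box" ([left, top, right, bottom] in pixels, round what is visible of it).
The state is a dict: "clock": time; "qpos": joint angles; "qvel": joint speeds; "joint_efforts": joint torques, N m; "eef_pos": TCP position; "tcp_rot": TCP orientation; "contact_force": force on the tool from outside, world axes, zero at the start; "wrist_torque": the same for the moment, N m; "opening": opening from 0.0 (shut) to 1.0 (fully open); "grasp_force": force on a finger pad.
Only numpy, scipy, OpenCV 4.12 (cv2) and the standard library are available. Lean on these libraries where they do the work, as an engineer would, in place of code of your own. Each camera call takes 0.05 s, during which the arm holds its last target. There are 200 camera calls.

TASK

Put the pen-tray channels away as one interlocked stack on the dark stacking board: lay the green channel open side up and wholly on the board, alongside the silver one and level with its ends, leaving just enough gap that the red channel, open side down, can bridge the two, with one red flange hanging fully down in the silver trough and the other in the green trough. Set the green and red channels down rather than dropping them, do not push the silver channel about, and leave everything else on the bench alone.

Things in the scene. Friction and masses are not known exactly. Their poses are not given: they have to be found in the camera images.
- silver_channel: Bare aluminium U-channel, 150 mm long (x), 54 wide (y), 32 high (z); web and flanges 4 mm thick (trough 46 wide, 28 deep); 0.13 to 0.25 kg. Lies loose, open side up, on the stacking board near the board's -y edge. Origin: centre of its underside (outer face of the web); z points up, out of the opening.
- green_channel: Green U-channel, 150 mm long (x), 54 wide (y), 32 high (z); web and flanges 4 mm thick (trough 46 wide, 28 deep); 0.13 to 0.25 kg. Starts loose on the bench, open side up. Origin: centre of its underside (outer face of the web); z points up, out of the opening.
- red_channel: Red U-channel, 150 mm long (x), 54 wide (y), 32 high (z); web and flanges 4 mm thick (trough 46 wide, 28 deep); 0.13 to 0.25 kg. Starts on the bench open side down. Origin: centre of its underside, in the plane of the flange edges; z up, web outer face at z = 32 mm. Interlocked, its edges stand 4 mm above the other undersides; a 31 mm gap between silver and green gives it 3.5 mm play per side and finger room in both troughs.
- board: Fixed dark flat stacking board, 210 mm (x) by 190 mm (y), 8 mm thick, no rim. Origin: centre of its underside, on the bench; the top is 8 mm higher. The silver channel lies nearly parallel to its x axis, centred about 50 mm to the -y side; the +y side is free for the green one.
- barrel: Blue acetate pen barrel lying on the bench, 130 mm long (x), 13 mm diameter; origin on the bench under its middle. Bystander.
- section_wrench: Brass section wrench lying on the bench, 130 mm long (x); origin on the bench under its middle. Bystander.
- eraser: Round rubber eraser block, 44 mm diameter, 20 mm high; origin at the centre of its underside. Bystander.
Mind the look-alikes: they are no part of the job. Of the things like the red_channel, leave any that is purple or yellow; of the rest the smaller one is meant.

How it is judged (in metres and radians):
At the end, for the whole second after the job is handed in: Silver and green flat, open side up, wholly on the board (4 mm overhang allowed); red level, open side down, one flange in each trough, its edges within 4 mm of the trough floors; all parallel within 0.10 rad, middles level lengthwise within 25 mm; all released and at rest (x of silver_channel in the frame of board between -0.034 and 0.034 m and y of silver_channel in the frame of board between -0.07 and 0.07 m and z of silver_channel in the frame of board between 0.006 and 0.012 m and angle between each of silver_channel, green_channel, red_channel's own z axis and vertical below 0.06 rad and angle between the x axis of each of silver_channel, green_channel and the x axis of red_channel, either way round below 0.1 rad and x of silver_channel in the frame of red_channel between -0.025 and 0.025 m and z of silver_channel in the frame of red_channel between -0.008 and -0.001 m and x of green_channel in the frame of board between -0.034 and 0.034 m and y of green_channel in the frame of board between -0.07 and 0.07 m and z of green_channel in the frame of board between 0.006 and 0.012 m and x of green_channel in the frame of red_channel between -0.025 and 0.025 m and z of green_channel in the frame of red_channel between -0.008 and -0.001 m and ((y of silver_channel in the frame of red_channel between 0.02 and 0.0475 m and y of green_channel in the frame of red_channel between -0.0475 and -0.02 m) or (y of green_channel in the frame of red_channel between 0.02 and 0.0475 m and y of silver_channel in the frame of red_channel between -0.0475 and -0.02 m)) and linear speed of each of silver_channel, green_channel, red_channel below 0.02 m/s); the robot touches nothing.
It fails at once if the silver channel is pushed more than 15 mm (distance of silver_channel from where it was at the start of the episode above 0.015 m).
It fails at once if the green channel is dropped from more than about 15 mm (linear speed of green_channel above 0.55 m/s and contact force between green_channel and the fingers below 0.05 N).
It fails at once if the red channel is dropped from more than about 15 mm (linear speed of red_channel above 0.55 m/s and contact force between red_channel and the fingers below 0.05 N).
It fails at once if the pen barrel, wrench or eraser is moved more than 25 mm (distance of any of barrel, section_wrench, eraser from where it was at the start of the episode above 0.025 m).
It also fails if it takes over 64 s, if anything falls off the work surface, if the arm or the gripper's body presses on something with over 40 N, if the wrist force passes 120 N, or if a joint passes its speed limit or range.

## Working session

There is one attempt and no reset: what is moved stays moved. The work goes in short steps, Python scripts to look and compute and a tool call to move; the robot and the scene stay as the last step left them, time stands still between calls to the robot, and variables do not carry over. Pictures are saved under pics/ and viewed, at most 10 in all, crops included, and the job is handed in when it is done.

Besides the shell and the picture viewer there is one more tool, called after "Request:" as name(argument=value, ...) on one line, values as JSON. carry_out: Moves the arm, as the interface text tells. Its arguments: {"type":"object","properties":{"delta_pos":{"type":"array","items":{"type":"array","items":{"type":"number"}}},"rot":{"type":"array","items":{"type":"array","items":{"type":"number"}}},"claw":{"type":"number"},"grip_force":{"type":"number"}},"required":["delta_pos","rot"]}

```bash
ls; mkdir -p pics; python3 - <<'E'
from rig import r
import cv2,numpy as np
print(r.tips_ahead, r.sense())
for c in("top","side"):
    cv2.imwrite(f"pics/{c}0.png",r.grab_frame(c)); i=r.camera_info(c); print(c,i['fx'],i['fy'],i['cx'],i['cy'],np.round(i['pose'],3).tolist())
    for t in("silver_channel","green_channel","red_channel","board","barrel","section_wrench","eraser"):
        print(t,[(np.round(d['box']).tolist(),round(d['p'],2)) for d in r.recognise(t,c)])
E
```

```text
pics
25.0 {'clock': 0.0, 'qpos': array([ 1.11761640e+00,  3.53632403e-01,  1.63413961e+00,  2.05720051e-05,
        1.15518582e+00, -2.40073650e-03]), 'qvel': array([-0.00090789, -0.00022726,  0.00062   , -0.00128447,  0.00035327,
        0.00066198]), 'joint_efforts': array([-1.78270202e-03, -6.05251551e+01, -3.42074847e+01, -8.98556254e-05,
        9.31883493e-03,  4.70479335e-06]), 'eef_pos': array([272.09451248, 562.17475191, 255.5691412 ]), 'tcp_rot': array([-3.14022752e+00, -2.20867377e-05,  2.69080513e+00]), 'contact_force': array([-1.05077695, -0.63525864, -0.09854456]), 'wrist_torque': array([-0.02626074,  0.03126848, -0.0043236 ]), 'grasp_force': 0.0, 'opening': 0.9987855442751717}
top 506.16716478486376 506.16716478486376 313.37719474025573 195.61472008603747 [[-0.009, -0.994, 0.108, 352.773], [-1.0, 0.009, 0.0, 27.017], [-0.001, -0.108, -0.994, 1358.641], [0.0, 0.0, 0.0, 1.0]]
silver_channel [([397.0, 169.0, 429.0, 230.0], 0.63)]
green_channel [([198.0, 156.0, 222.0, 213.0], 0.59)]
red_channel [([270.0, 144.0, 297.0, 201.0], 0.9), ([418.0, 266.0, 504.0, 320.0], 0.81), ([2
[... 229 characters left out ...]
e 509.38744695219077 509.38744695219077 323.0493054526308 202.3499969554383 [[0.758, -0.5, 0.418, -164.655], [-0.652, -0.572, 0.497, -757.73], [-0.009, -0.65, -0.76, 1278.624], [0.0, 0.0, 0.0, 1.0]]
silver_channel [([349.0, 247.0, 405.0, 287.0], 0.71), ([301.0, 176.0, 348.0, 206.0], 0.68)]
green_channel [([256.0, 146.0, 303.0, 180.0], 0.89)]
red_channel [([259.0, 210.0, 308.0, 246.0], 0.9), ([304.0, 316.0, 381.0, 377.0], 0.79), ([300.0, 174.0, 348.0, 207.0], 0.75), ([161.0, 168.0, 224.0, 203.0], 0.61)]
board [([327.0, 221.0, 421.0, 294.0], 0.94)]
barrel [([324.0, 140.0, 353.0, 155.0], 0.63), ([258.0, 148.0, 302.0, 178.0], 0.42)]
section_wrench [([226.0, 207.0, 258.0, 231.0], 0.55)]
eraser []
```

View pics/top0.png

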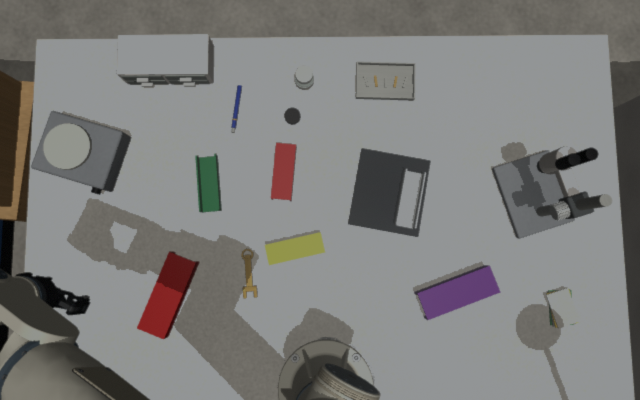

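View pics/side0.png

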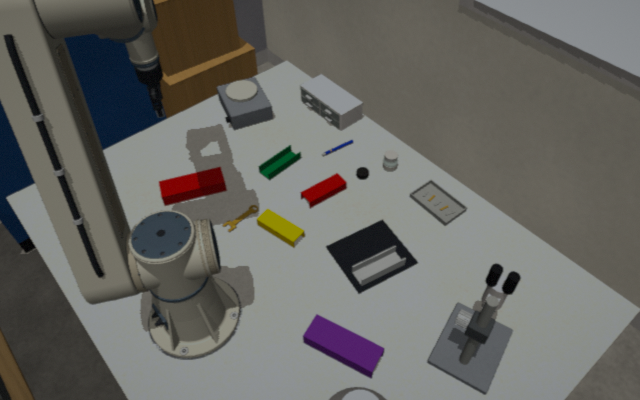

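Top view: the small red channel is at (284,172), green at (208,184), silver at (411,199) on the dark board at (390,192). The look-alikes are the large red at (168,295), yellow at (295,248) and purple at (458,292). The barrel is at (237,108), the wrench at (249,273) and the eraser at (292,116). The side view agrees.

```bash
cat >h.py <<'E'
from rig import r
import cv2,numpy as np
from scipy.optimize import minimize
S=4
def box(x,y,z): return np.array([[a,b,c] for a in x for b in y for c in z],float)
X=(-75,75)
UP=[box(X,(-27,27),(0,4)),box(X,(-27,-23),(0,32)),box(X,(23,27),(0,32))]
DOWN=[box(X,(-27,27),(28,32)),box(X,(-27,-23),(0,32)),box(X,(23,27),(0,32))]
BOARD=[box((-105,105),(-95,95),(0,8))]
def proj(P,i):
    T=np.linalg.inv(i['pose']); c=P@T[:3,:3].T+T[:3,3]
    return c[:,:2]/c[:,2:]*[i['fx'],i['fy']]+[i['cx'],i['cy']]
def sil(parts,q,z,i,w):
    x0,y0,x1,y1=w; m=np.zeros(((y1-y0)*S,(x1-x0)*S),np.uint8); c,s=np.cos(q[2]),np.sin(q[2])
    for p in parts:
        W=p@np.array([[c,s,0],[-s,c,0],[0,0,1]])+[q[0],q[1],z]
        u=(proj(W,i)-[x0,y0]+.5)*S-.5
        cv2.fillConvexPoly(m,cv2.convexHull(np.round(u*16).astype(np.int32)),1,shift=4)
    return cv2.resize(m.astype(np.float32),None,fx=1/S,fy=1/S,interpolation=cv2.INTER_AREA)
def fit(parts,z,q0,masks):
    """masks: {cam: bool mask}; least squares silhouette fit of x,y,yaw"""
    A=[]
    for c,m in masks.items():
        ys,xs=np.nonzero(m); w=(xs.min()-15,ys.min()-15,xs.max()+16,ys.max()+16); w=(max(w[0],0),max(w[1],0),min(w[2],640),min(w[3],400))
        A.append((r.camera_info(c),w,m[w[1]:w[3],w[0]:w[2]].astype(float)))
    def f(q): return sum(((sil(parts,q,z,i,w)-m)**2).sum()/m.sum() for i,w,m in A)
    q=np.array(q0,float)
    for d in(15,4): q=minimize(f,q,method='Nelder-Mead',options=dict(initial_simplex=np.vstack([q,q+[d,0,0],q+[0,d,0],q+[0,0,d*.012]]),xatol=.02,fatol=1e-4)).x
    return q,f(q)
def pix2w(u,v,z,c):
    i=r.camera_info(c); d=i['pose'][:3,:3]@[(u-i['cx'])/i['fx'],(v-i['cy'])/i['fy'],1]; o=i['pose'][:3,3]
    return o+d*(z-o[2])/d[2]
def mask(thing,c,near):
    L=[d for d in r.cut_out(thing,c)]
    L=[d for d in L if np.hypot((d['box'][0]+d['box'][2])/2-near[0],(d['box'][1]+d['box'][3])/2-near[1])<15]
    return L[0]['mask'] if L else None
def locate(thing,parts,z,xy,yaw):
    M={}
    for c in("top","side"):
        r.grab_frame(c)
        n=proj(np.array([[xy[0],xy[1],z+16.]]),r.camera_info(c))[0]
        m=mask(thing,c,n)
        if m is not None: M[c]=m
    out={}
    for k in list(M)+(["both"] if len(M)>1 else []):
        q,e=fit(parts,z,[*xy,yaw],M if k=="both" else {k:M[k]}); out[k]=q; print(thing,k,np.round(q[:2],1),round(q[2],4),round(e,3))
    return out
E
python3 - <<'E'
from h import *
for t,p,z,uv,yaw in(("silver_channel",UP,8,(411,199),-.14),("green_channel",UP,0,(208,184),.06),("red_channel",DOWN,0,(284,172),-.09),("board",BOARD,0,(390,192),-.14)):
    locate(t,p,z,pix2w(*uv,20,"top")[:2],yaw)
E
```

```text
silver_channel top [ 488.7 -227.6] -0.2094 0.033
silver_channel side [ 491.7 -228.2] -0.1854 0.026
silver_channel both [ 489.7 -227.7] -0.1986 0.077
green_channel top [535.5 308.6] 0.0856 0.021
green_channel side [538.  307.9] 0.0609 0.032
green_channel both [536.7 308.4] 0.0723 0.071
red_channel top [563.8 106.6] -0.0911 0.041
red_channel side [566.7 107.4] -0.0841 0.022
red_channel both [564.9 106.7] -0.0832 0.081
board top [ 508.1 -176.8] -0.1974 0.329
board side [ 511.7 -176.4] -0.1873 0.399
board both [ 510.1 -176.9] -0.1912 0.743
```

```bash
cat >>h.py <<'E'
from scipy.spatial.transform import Rotation as Ro
def go(x,y,z,yaw):
    s=r.sense(); R=Ro.from_euler('xyz',s['tcp_rot']); T=Ro.from_euler('xyz',[np.pi,0,yaw])
    print('delta m',np.round(R.inv().apply(np.array([x,y,z])-s['eef_pos'])/1000,4).tolist(),'rot deg',np.round((R.inv()*T).as_rotvec(degrees=True),2).tolist())
    return s
E
python3 -c "
from h import *
go(536.7,308.4,150,.0723+np.pi)"
```

```text
delta m [-0.3487, -0.1136, 0.1063] rot deg [-0.0, 0.0, -29.97]
```

Request:
carry_out(delta_pos=[[-0.058,-0.019,0],[-0.116,-0.038,0],[-0.174,-0.057,0.02],[-0.232,-0.076,0.04],[-0.29,-0.095,0.07],[-0.3487,-0.1136,0.1063],[-0.3487,-0.1136,0.1063],[-0.3487,-0.1136,0.1063]], rot=[[0,0,-5],[0,0,-10],[0,0,-15],[0,0,-20],[0,0,-25],[0,0,-30],[0,0,-30],[0,0,-30]], claw=0.0854)

```text
clock: 2.6
eef_pos: [536.8, 307.8, 149.4]
tcp_rot: [-3.141, -0.001, -3.072]
contact_force: [-0.3, 0.6, -0.1]
opening: 1.003
grasp_force: 0.0
```

```bash
python3 -c "
from h import *
print(go(536.7,308.4,150,.0723+np.pi), r.tips_ahead)
cv2.imwrite('pics/t1.png',cv2.resize(r.grab_frame('top')[130:240,150:310],None,fx=5,fy=5))
go(536.7,308.4,30,.0723+np.pi)"
```

```text
delta m [0.0001, 0.0006, -0.0006] rot deg [-0.02, -0.07, -0.13]
{'clock': 2.6, 'qpos': array([ 5.18024747e-01,  4.59516843e-01,  1.73455947e+00,  2.54855194e-04,
        9.48736583e-01, -1.12299440e+00]), 'qvel': array([ 0.03675791, -0.02672013, -0.00599054,  0.00951465,  0.00997481,
        0.01155553]), 'joint_efforts': array([ -2.16489248, -61.31821632, -29.00286555,  -0.21459688,
        -0.17201804,  -0.26749598]), 'eef_pos': array([536.82239725, 307.75988683, 149.44564614]), 'tcp_rot': array([-3.14125083e+00, -1.18954220e-03, -3.07151867e+00]), 'contact_force': array([-0.31869553,  0.59923923, -0.14071824]), 'wrist_torque': array([ 0.05722138, -0.01317027, -0.00186205]), 'grasp_force': 0.0, 'opening': 1.0026077732895267} 25.0
delta m [-0.0002, -0.0005, 0.1202] rot deg [0.02, -0.01, -0.05]
```

View pics/t1.png

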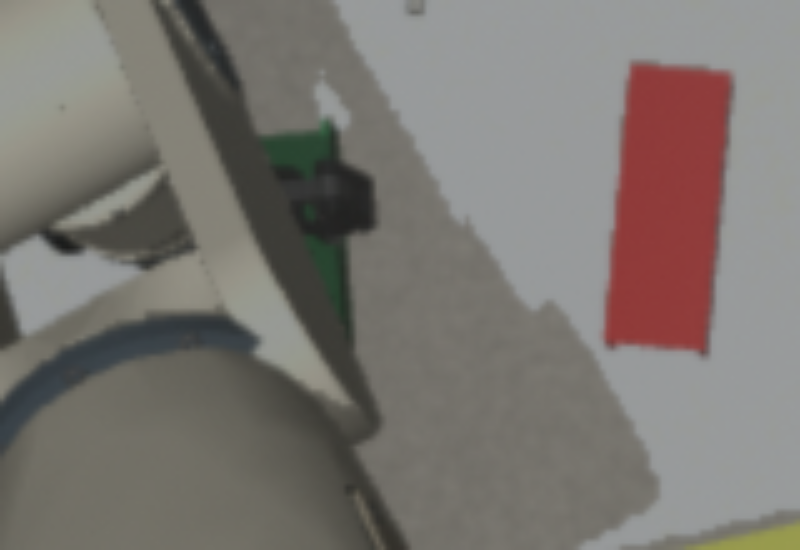

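Request:
carry_out(delta_pos=[[0,0,0.03],[0,0,0.06],[0,0,0.085],[0,0,0.105],[0,0,0.118],[0,0,0.12],[0,0,0.12]], rot=[[0,0,0],[0,0,0],[0,0,0],[0,0,0],[0,0,0],[0,0,0],[0,0,0]])

```text
clock: 3.52
eef_pos: [537.0, 308.7, 30.5]
tcp_rot: [3.141, 0.001, -3.069]
contact_force: [-0.6, -0.2, 0.1]
opening: 0.998
grasp_force: 0.0
```

Request:
carry_out(delta_pos=[[0,0,0],[0,0,0],[0,0,0],[0,0,0],[0,0,0],[0,0,0]], rot=[[0,0,0],[0,0,0],[0,0,0],[0,0,0],[0,0,0],[0,0,0]], claw=0.045, grip_force=40)

```text
clock: 4.28
eef_pos: [537.2, 308.5, 30.8]
tcp_rot: [3.141, 0.001, -3.069]
contact_force: [-1.4, -0.9, 6.7]
opening: 0.624
grasp_force: 43.2
```

Request:
carry_out(delta_pos=[[0,0,-0.005],[0,0,-0.02],[0,0,-0.05],[0,0,-0.09],[0,0,-0.12],[0,0,-0.12]], rot=[[0,0,0],[0,0,0],[0,0,0],[0,0,0],[0,0,0],[0,0,0]])

```text
clock: 5.03
eef_pos: [538.2, 309.3, 153.3]
tcp_rot: [3.139, 0.005, -3.069]
contact_force: [0.0, 0.1, -2.6]
opening: 0.626
grasp_force: 42.6
```

```bash
python3 -c "
from h import *
s=go(506,-146.8,150,np.pi-.1986);print(s['contact_force'],s['wrist_torque'],s['opening'])"
```

```text
delta m [0.0652, -0.4525, 0.0019] rot deg [0.17, 0.26, 15.55]
[ 0.02021295  0.12800604 -2.55448671] [-0.01496299 -0.06719684  0.02213068] 0.6260275194303535
```

Request:
carry_out(delta_pos=[[0.006,-0.04,0],[0.015,-0.1,0],[0.023,-0.16,0],[0.032,-0.22,0],[0.04,-0.28,0],[0.049,-0.34,0],[0.058,-0.4,0],[0.063,-0.44,0]], rot=[[0,0,1.5],[0,0,3.5],[0,0,5.5],[0,0,7.5],[0,0,9.5],[0,0,11.5],[0,0,13.5],[0,0,15]])

```text
clock: 6.02
eef_pos: [504.6, -137.3, 149.1]
tcp_rot: [-3.142, -0.001, 2.95]
contact_force: [0.4, 0.2, -2.2]
opening: 0.621
grasp_force: 42.9
```

Request:
carry_out(delta_pos=[[0.002,-0.012,0],[0.002,-0.012,0],[0.002,-0.012,0],[0.002,-0.012,0]], rot=[[0,0,0.4],[0,0,0.4],[0,0,0.4],[0,0,0.4]])

```text
clock: 6.52
eef_pos: [501.8, -145.3, 149.9]
tcp_rot: [3.141, -0.0, 2.947]
contact_force: [-0.1, 0.9, -1.8]
opening: 0.625
grasp_force: 42.9
```

```bash
python3 - <<'E'
from h import *
s=go(506,-146.8,150,np.pi-.1986);print(s['eef_pos'],s['tcp_rot'])
for c in("top","side"):
    I=r.grab_frame(c); 
    if c=="side": cv2.imwrite('pics/s2.png',cv2.resize(I[120:320,250:450],None,fx=3,fy=3))
    for t in("green_channel","silver_channel"): print(c,t,[(np.round(d['box']).tolist(),round(d['p'],2)) for d in r.recognise(t,c)])
E
```

```text
delta m [-0.0045, -0.0007, -0.0001] rot deg [0.01, -0.01, 0.25]
[ 501.76265583 -145.2627955   149.89568972] [ 3.14141130e+00 -2.09534111e-04  2.94733426e+00]
top green_channel [([382.0, 198.0, 393.0, 207.0], 0.45)]
top silver_channel [([398.0, 195.0, 421.0, 213.0], 0.74)]
side green_channel []
side silver_channel [([352.0, 247.0, 403.0, 287.0], 0.68)]
```

View pics/s2.png

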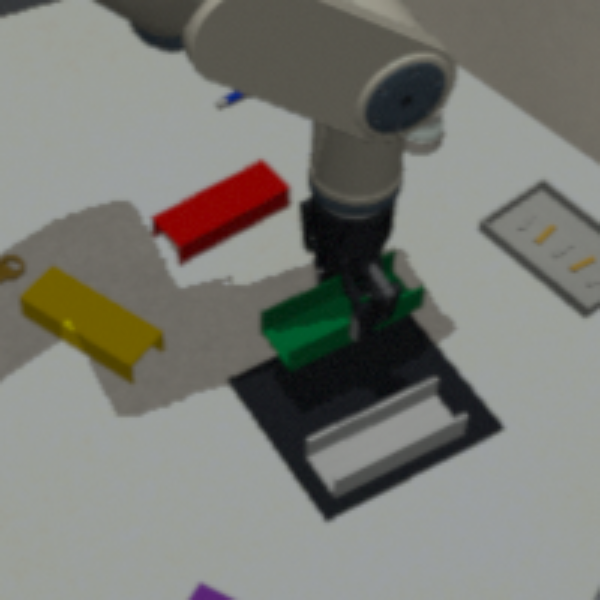

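The side view shows green held level above the free half of the board, and silver undisturbed at crop (385,435). I'll lower it most of the way, then check the gap.

Request:
carry_out(delta_pos=[[-0.0045,-0.0007,0.02],[-0.0045,-0.0007,0.045],[-0.0045,-0.0007,0.07],[-0.0045,-0.0007,0.088],[-0.0045,-0.0007,0.095],[-0.0045,-0.0007,0.095],[-0.0045,-0.0007,0.095],[-0.0045,-0.0007,0.095]], rot=[[0,0,0.2],[0,0,0.2],[0,0,0.2],[0,0,0.2],[0,0,0.2],[0,0,0.2],[0,0,0.2],[0,0,0.2]])

```text
clock: 7.82
eef_pos: [506.4, -148.1, 55.7]
tcp_rot: [-3.141, 0.001, 2.942]
contact_force: [-0.2, 0.8, -1.8]
opening: 0.622
grasp_force: 42.8
```

```bash
cat >>h.py <<'E'
def colmask(I,lo,hi,w,smin=110):
    h=cv2.cvtColor(I,cv2.COLOR_BGR2HSV); m=((h[...,0]>=lo)&(h[...,0]<=hi)&(h[...,1]>smin)).astype(np.uint8)
    z=np.zeros_like(m); z[w[1]:w[3],w[0]:w[2]]=m[w[1]:w[3],w[0]:w[2]]; return z
E
python3 - <<'E'
from h import *
s=go(506,-146.8,150,np.pi-.1986);print(s['eef_pos'],s['tcp_rot'])
z=s['eef_pos'][2]-30.8
I=r.grab_frame("side"); m=colmask(I,50,90,(310,190,420,290))
m=cv2.morphologyEx(m,cv2.MORPH_CLOSE,np.ones((15,15)))>0
print(m.sum())
q,e=fit(UP,z,[*s['eef_pos'][:2],-.2],{"side":m}); print("green",q,e)
sm=r.cut_out("silver_channel","side")[0]['mask']; q2,e=fit(UP,8,[490,-228,-.2],{"side":sm}); print("silver",q2,e)
d=q-q2; c,sn=np.cos(q2[2]),np.sin(q2[2]); print("rel x,y",c*d[0]+sn*d[1],-sn*d[0]+c*d[1])
V=I.copy()
for qq,zz,col in((q,z,(255,0,255)),(q2,8,(255,255,0))):
    M=sil(UP,qq,zz,r.camera_info("side"),(0,0,640,400)); cs,_=cv2.findContours((M>.5).astype(np.uint8),0,1); 
    for p in cs:
        for a in p[:,0]: V[a[1],a[0]]=col
cv2.imwrite('pics/s3.png',cv2.resize(V[190:300,310:430],None,fx=5,fy=5,interpolation=0))
E
```

```text
delta m [0.0005, 0.0012, -0.0943] rot deg [-0.01, 0.07, -0.05]
[ 506.37977598 -148.13775537   55.6873238 ] [-3.14147866e+00  1.26142743e-03  2.94212805e+00]
1163
green [ 5.08238542e+02 -1.46175941e+02 -2.14215587e-01] 0.11288155631986242Traceback (most recent call last):
  File "<stdin>", line 8, in <module>
IndexError: list index out of range
```

Request:
carry_out(delta_pos=[[0,0,0.005],[0,0,0.01],[0,0,0.013],[0,0,0.015],[0,0,0.016],[0,0,0.0165],[0,0,0.0165]], rot=[[0,0,0],[0,0,0],[0,0,0],[0,0,0],[0,0,0],[0,0,0],[0,0,0]])

```text
clock: 8.8
eef_pos: [505.8, -148.0, 38.8]
tcp_rot: [3.142, -0.0, 2.942]
contact_force: [-2.0, 0.6, 3.8]
opening: 0.619
grasp_force: 43.5
```

Touched down (force rose from -1.8 to +3.8 N). Release narrowly.

Request:
carry_out(delta_pos=[[0,0,0],[0,0,0],[0,0,0],[0,0,0],[0,0,0]], rot=[[0,0,0],[0,0,0],[0,0,0],[0,0,0],[0,0,0]], claw=0.064)

```text
clock: 9.43
eef_pos: [505.9, -148.0, 38.5]
tcp_rot: [-3.142, 0.0, 2.942]
contact_force: [0.5, -0.5, 0.2]
opening: 0.751
grasp_force: 0.0
```

Request:
carry_out(delta_pos=[[0,0,-0.01],[0,0,-0.03],[0,0,-0.06],[0,0,-0.1],[0,0,-0.12],[0,0,-0.12]], rot=[[0,0,0],[0,0,0],[0,0,0],[0,0,0],[0,0,0],[0,0,0]])

```text
clock: 10.18
eef_pos: [507.0, -148.3, 160.6]
tcp_rot: [-3.141, 0.004, 2.942]
contact_force: [-0.1, -0.4, -0.2]
opening: 0.751
grasp_force: 0.0
```

```bash
python3 -c "
from h import *
s=go(564.9,106.7,150,np.pi-.0832);print(s['eef_pos'],s['contact_force'],s['opening'])"
```

```text
delta m [-0.0062, 0.2615, 0.0105] rot deg [-0.03, 0.22, -6.66]
[ 507.00877809 -148.33822923  160.58126259] [-0.11160329 -0.43785518 -0.19631293] 0.7512510149462209
```

Request:
carry_out(delta_pos=[[-0.001,0.04,0],[-0.002,0.1,0],[-0.004,0.16,0],[-0.005,0.22,0.005],[-0.006,0.2615,0.0105],[-0.006,0.2615,0.0105],[-0.006,0.2615,0.0105],[-0.006,0.2615,0.0105]], rot=[[0,0,-1],[0,0,-2.5],[0,0,-4],[0,0,-5.5],[0,0,-6.7],[0,0,-6.7],[0,0,-6.7],[0,0,-6.7]], claw=0.0854)

```text
clock: 11.18
eef_pos: [563.2, 106.0, 147.7]
tcp_rot: [-3.141, -0.001, 3.058]
contact_force: [0.0, -0.2, 0.2]
opening: 0.999
grasp_force: 0.0
```

```bash
python3 - <<'E'
from h import *
locate("silver_channel",UP,8,(489.7,-227.7),-.2)
locate("green_channel",UP,8,(507,-147),-.2)
s=go(564.9,106.7,33,np.pi-.0832);print(s['eef_pos'],s['opening'])
I=r.grab_frame("side");cv2.imwrite('pics/s4.png',cv2.resize(I[140:310,250:430],None,fx=3.5,fy=3.5))
E
```

```text
silver_channel top [ 487.8 -228. ] -0.201 0.019
silver_channel side [ 489.8 -227.8] -0.2126 0.03
silver_channel both [ 488.3 -227.9] -0.2056 0.057
green_channel top [ 504.5 -146.9] -0.1992 0.037
green_channel side [ 507.6 -148.1] -0.1813 0.043
green_channel both [ 505.2 -147.4] -0.1917 0.093
delta m [-0.0013, -0.0001, 0.1151] rot deg [0.0, 0.01, 0.02]
[563.63794406 106.88376665 148.09522691] 1.00099492298771
```

View pics/s4.png

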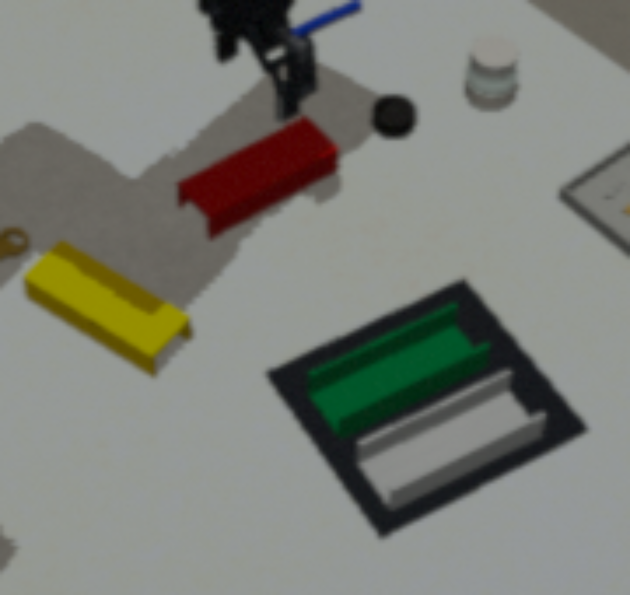

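Green is flat on the board and parallel to silver with a gap of about 28 mm. Next is red.

Request:
carry_out(delta_pos=[[-0.0013,0,0.03],[-0.0013,0,0.06],[-0.0013,0,0.085],[-0.0013,0,0.103],[-0.0013,0,0.114],[-0.0013,0,0.1151],[-0.0013,0,0.1151]], rot=[[0,0,0],[0,0,0],[0,0,0],[0,0,0],[0,0,0],[0,0,0],[0,0,0]])

```text
clock: 12.5
eef_pos: [565.4, 107.1, 33.5]
tcp_rot: [3.141, 0.001, 3.059]
contact_force: [0.9, -0.9, 0.0]
opening: 1.002
grasp_force: 0.0
```

Request:
carry_out(delta_pos=[[0,0,0],[0,0,0],[0,0,0],[0,0,0],[0,0,0],[0,0,0]], rot=[[0,0,0],[0,0,0],[0,0,0],[0,0,0],[0,0,0],[0,0,0]], claw=0.045, grip_force=40)

```text
clock: 13.25
eef_pos: [565.3, 107.1, 33.7]
tcp_rot: [3.141, 0.001, 3.059]
contact_force: [-0.3, 0.7, 5.5]
opening: 0.62
grasp_force: 42.1
```

Request:
carry_out(delta_pos=[[0,0,-0.005],[0,0,-0.02],[0,0,-0.05],[0,0,-0.09],[0,0,-0.12],[0,0,-0.12],[0,0,-0.12]], rot=[[0,0,0],[0,0,0],[0,0,0],[0,0,0],[0,0,0],[0,0,0],[0,0,0]])

```text
clock: 14.12
eef_pos: [564.4, 106.9, 152.7]
tcp_rot: [-3.141, -0.0, 3.059]
contact_force: [-0.8, 0.6, -1.4]
opening: 0.625
grasp_force: 42.7
```

```bash
python3 -c "
from h import *
s=go(497.3,-188,150,np.pi-.198);print(s['eef_pos'],s['contact_force'],s['opening'])"
```

```text
delta m [0.0426, -0.2995, 0.0027] rot deg [-0.01, -0.02, 6.62]
[564.40836447 106.93486484 152.68214938] [-0.82350663  0.61195183 -1.38373317] 0.6250668407651598
```

Request:
carry_out(delta_pos=[[0.006,-0.04,0],[0.014,-0.1,0],[0.023,-0.16,0],[0.031,-0.22,0],[0.04,-0.28,0],[0.0426,-0.2995,0.0027],[0.0426,-0.2995,0.0027],[0.0426,-0.2995,0.0027]], rot=[[0,0,1],[0,0,2.3],[0,0,3.6],[0,0,5],[0,0,6.2],[0,0,6.6],[0,0,6.6],[0,0,6.6]])

```text
clock: 15.12
eef_pos: [497.6, -186.8, 149.5]
tcp_rot: [3.141, -0.001, 2.944]
contact_force: [0.0, 1.7, -1.6]
opening: 0.624
grasp_force: 42.9
```

```bash
python3 -c "
from h import *
r.grab_frame('side');r.grab_frame('top')
s=go(497.3,-188,85,np.pi-.198);print(s['eef_pos'],s['tcp_rot'],s['opening'])"
```

```text
delta m [0.0004, -0.0015, 0.0649] rot deg [0.02, -0.03, 0.11]
[ 497.98857057 -186.62228324  149.90938467] [ 3.14126670e+00 -5.43474408e-04  2.94553817e+00] 0.6263267380974146
```

Request:
carry_out(delta_pos=[[0,-0.001,0.015],[0,-0.001,0.035],[0,-0.001,0.055],[0,-0.001,0.065],[0,-0.001,0.065],[0,-0.001,0.065],[0,-0.001,0.065],[0,-0.001,0.065]], rot=[[0,0,0],[0,0,0],[0,0,0],[0,0,0],[0,0,0],[0,0,0],[0,0,0],[0,0,0]])

```text
clock: 16.23
eef_pos: [497.8, -189.1, 85.7]
tcp_rot: [-3.141, 0.001, 2.944]
contact_force: [0.4, 0.3, -1.7]
opening: 0.624
grasp_force: 42.8
```

```bash
python3 - <<'E'
from h import *
s=go(497.3,-188,45.7,np.pi-.198);print(s['eef_pos'],s['tcp_rot'])
I=r.grab_frame("side");h=cv2.cvtColor(I,cv2.COLOR_BGR2HSV)
m=colmask(I,0,8,(310,180,430,300))|colmask(I,170,180,(310,180,430,300))
m=cv2.morphologyEx(m,cv2.MORPH_CLOSE,np.ones((15,15)))>0
z=s['eef_pos'][2]-33.7
q,e=fit(DOWN,z,[*s['eef_pos'][:2],-.2],{"side":m}); print("red side",q,e)
V=I.copy()
for P,qq,zz,col in((DOWN,q,z,(255,0,255)),(UP,(489,-227.8,-.203),8,(255,255,0)),(UP,(505.5,-147.8,-.195),8,(0,255,255))):
    M=sil(P,qq,zz,r.camera_info("side"),(0,0,640,400)); cs,_=cv2.findContours((M>.5).astype(np.uint8),0,1)
    for p in cs:
        for a in p[:,0]: V[a[1],a[0]]=col
cv2.imwrite('pics/s5.png',np.hstack([cv2.resize(x[205:305,320:420],None,fx=4,fy=4,interpolation=2) for x in(I,V)]))
E
```

```text
delta m [0.0008, 0.0009, 0.04] rot deg [-0.01, 0.05, 0.01]
[ 497.82861734 -189.05910166   85.68318264] [-3.14142161e+00  9.05705475e-04  2.94381429e+00]
red side [ 4.99550650e+02 -1.87557219e+02 -2.19846802e-01] 0.07047201448243115
```

View pics/s5.png

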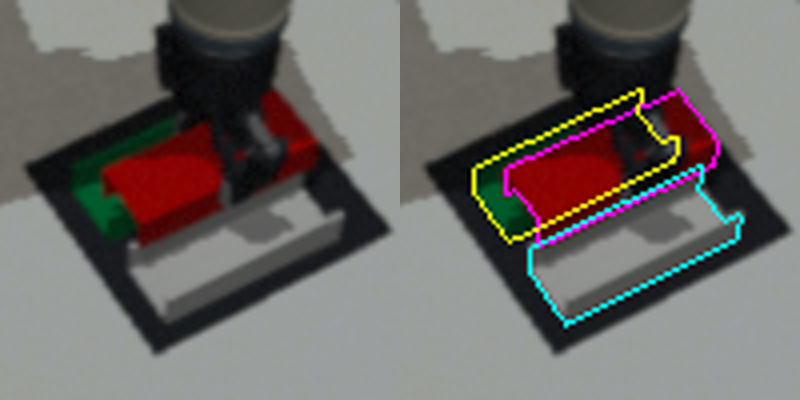

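Red sits centred over the gap in the side view, and the fitted outlines match all three channels. I'll lower gently and watch the force.

Request:
carry_out(delta_pos=[[0.0005,0.0008,0.004],[0.0005,0.0008,0.008],[0.0005,0.0008,0.011],[0.0005,0.0008,0.014],[0.0005,0.0008,0.017],[0.0005,0.0008,0.02],[0.0005,0.0008,0.02]], rot=[[0,0,0],[0,0,0],[0,0,0],[0,0,0],[0,0,0],[0,0,0],[0,0,0]])

```text
clock: 17.15
eef_pos: [497.1, -188.0, 64.9]
tcp_rot: [3.142, -0.0, 2.944]
contact_force: [0.5, -0.1, -1.8]
opening: 0.627
grasp_force: 42.8
```

Request:
carry_out(delta_pos=[[0,0,0.004],[0,0,0.008],[0,0,0.012],[0,0,0.015],[0,0,0.017],[0,0,0.0185],[0,0,0.019],[0,0,0.019]], rot=[[0,0,0],[0,0,0],[0,0,0],[0,0,0],[0,0,0],[0,0,0],[0,0,0],[0,0,0]])

```text
clock: 18.15
eef_pos: [497.2, -188.1, 46.2]
tcp_rot: [3.142, 0.0, 2.944]
contact_force: [0.2, 0.6, -2.0]
opening: 0.628
grasp_force: 42.8
```

Request:
carry_out(delta_pos=[[0,0,0.0004],[0,0,0.0007],[0,0,0.001],[0,0,0.001]], rot=[[0,0,0],[0,0,0],[0,0,0],[0,0,0]])

```text
clock: 18.65
eef_pos: [497.3, -188.1, 45.7]
tcp_rot: [-3.142, 0.0, 2.944]
contact_force: [-2.8, 0.4, 6.5]
opening: 0.625
grasp_force: 43.8
```

Request:
carry_out(delta_pos=[[0,0,0],[0,0,0],[0,0,0],[0,0,0],[0,0,0]], rot=[[0,0,0],[0,0,0],[0,0,0],[0,0,0],[0,0,0]], claw=0.066)

```text
clock: 19.27
eef_pos: [497.2, -188.0, 45.1]
tcp_rot: [3.142, -0.0, 2.944]
contact_force: [-0.1, -0.5, 0.1]
opening: 0.772
grasp_force: 0.0
```

Request:
carry_out(delta_pos=[[0,0,-0.01],[0,0,-0.025],[0,0,-0.05],[0,0,-0.09],[0,0,-0.13],[0,0,-0.15],[0,0,-0.15]], rot=[[0,0,0],[0,0,0],[0,0,0],[0,0,0],[0,0,0],[0,0,0],[0,0,0]])

```text
clock: 20.15
eef_pos: [498.3, -188.4, 197.7]
tcp_rot: [-3.141, 0.005, 2.944]
contact_force: [0.7, 0.5, -0.9]
opening: 0.773
grasp_force: 0.0
```

Request:
carry_out(delta_pos=[[0,0.05,-0.02],[0,0.1,-0.02],[0,0.15,-0.02],[0,0.2,-0.02],[0,0.25,-0.02],[0,0.25,-0.02],[0,0.25,-0.02]], rot=[[0,0,0],[0,0,0],[0,0,0],[0,0,0],[0,0,0],[0,0,0],[0,0,0]])

```text
clock: 21.02
eef_pos: [545.6, 56.8, 214.4]
tcp_rot: [-3.141, -0.002, 2.945]
contact_force: [-0.3, 0.5, -0.3]
opening: 0.772
grasp_force: 0.0
```

```bash
python3 - <<'E'
from h import *
print(r.sense()['contact_force'])
locate("red_channel",DOWN,12,(497.2,-188),-.2)
I=r.grab_frame("side");T=r.grab_frame("top")
cv2.imwrite('pics/f.png',np.hstack([cv2.resize(I[205:305,320:420],None,fx=4,fy=4,interpolation=2),cv2.resize(T[140:240,340:440],None,fx=4,fy=4,interpolation=2)]))
E
```

```text
[-0.27320299  0.51558816 -0.32068459]
red_channel top [ 495.5 -187.4] -0.2021 0.035
red_channel side [ 498.7 -187.8] -0.216 0.016
red_channel both [ 497.3 -187.7] -0.2089 0.068
```

View pics/f.png

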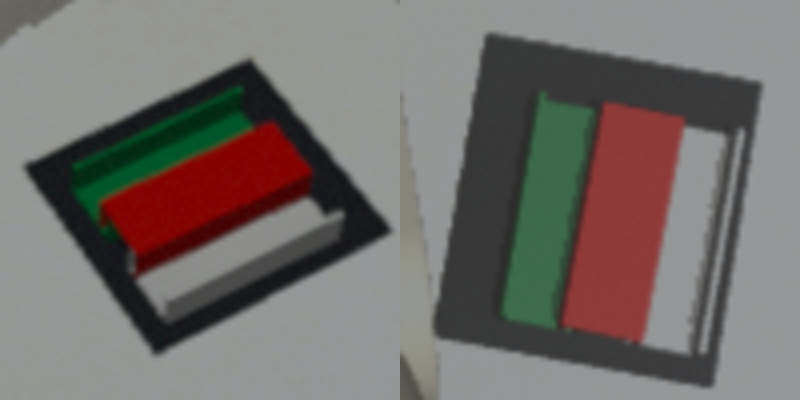

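Both views show red level and bridging, with one flange in each trough. All three channels are on the board, with their ends level and the arm clear.

```bash
python3 -c "
from rig import r
print(r.sign_off())"
```

```text
the job is handed in; nothing more can be done
None
```

I handed the job in at about 21 s: green lies beside silver on the board with a gap of about 28 mm, and red bridges them with one flange in each trough; no verdict was returned.

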